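# Clip a sample tube into a tilted tube rotator and engage its drive

## Robot

A 7-joint arm with a two-finger parallel gripper is mounted at the origin on a cart in front of the work surface, level with it; the furniture and walls round the work are solid. World frame = base frame: x ahead of the robot, y to its left, z up, the work surface at z = 0. Lengths are in m, angles in degrees, forces in N, time in s.
With the tool pointing down it reaches from about 0.4 to 0.925 m from the base axis. Payload 4.1 kg.
Tool frame: the origin (TCP) lies at the very end of the fingers, on their centre line; the grasp point (between the pads) lies 19 mm behind it; z points along the fingers, y is the line along which they close (so a half turn about z gives the same grasp; the last joint's range is limited). The gripper opens to 85 mm and grips with 20 to 120 N. Pads are 22 mm wide; open, the fingers measure 114 mm over their backs; the gripper's body (76 mm by 85 mm) begins 54 mm behind the grasp point. The pads swing forward as they close: fully open they stand 13 mm farther back than shut.
Start: joints at [60.504, 22.827, 2.584, 88.041, -1.071, 69.15, -2.905], TCP at [0.263, -0.595, 0.231] pointing down, gripper open.
Joint ranges: [-161.44, 161.44], [-28.35, 127.94], [-78.24, 83.42], [0, 140.83], [-78.03, 258.03], [13.02, 114.36], [-168.23, 168.23]. Speed limits (degrees/s): [147.25, 147.25, 180, 180, 180, 180, 180].

## Interface

Orientations are given as [roll, pitch, yaw] about the fixed x, y, z axes, in that order (R = Rz(yaw) Ry(pitch) Rx(roll)).
In Python, from cell import arm gives the robot as it stands. Calls block until the motion is done:
- arm.movep(position, orientation): joint-space move of the TCP to a pose.
- arm.move_straight(position, speed=0.15, frame=None, stop_force=None): straight line of the TCP; frame=None keeps the orientation; speed is the mean speed in m/s. With stop_force (N) it stops when the force on the tool has changed by that much, and returns True; else False.
- arm.movej(angles): joint-space move.
- arm.command_gripper(opening, grasp_force=None): finger opening in m; grasp_force is the grip in N (None keeps the last); returns when the fingers have stopped.
- arm.sleep(seconds).
- arm.inverse_kinematics(position, orientation): joint angles nearest the present ones, or None.
- arm.state(): the state.
- arm.camera(name): name is "scene" or "top" or "wrist"; returns a dict with "image" (480x640x3 uint8, red, green, blue), "z_map" (480x640 float32, m along the optical axis (not along the pixel's ray), 0 where there is no reading), "vertical_fov" (degrees; the focal length in pixels is half the picture's height over the tangent of half this angle, whatever the lens; pixels are square), "cx", "cy" (the principal point, pixels), "R" (3x3) and "t" (3): a world point X has camera coordinates R X + t; the wrist camera has in their place "hand_eye" (4x4, takes a point from camera to tool coordinates, whose origin is the TCP and whose axes are the flange's). Camera axes: x right, y down, z forward; pixel columns grow to the right and rows downward; lengths in m; the calibration is good to about 2 mm. A picture is of the moment at which its call begins: read the wrist's pose just before it.
A pose or a line that the arm cannot do raises arm.PlanningError and nothing moves.
- arm.sign_off(): hands the job in; it is judged then, once.
The state is a dict: "time": time; "joint_pos": joint angles; "dq": joint speeds; "joint_efforts": joint torques, N m; "position": TCP position; "ee_rot": TCP orientation; "force": force on the tool from outside, world axes, zero at the start; "wrist_torque": the same for the moment, N m; "opening": finger opening in m; "finger_force": force on a finger pad.
Only numpy, scipy, OpenCV 4.12 (cv2) and the standard library are available. Lean on these libraries where they do the work, as an engineer would, in place of code of your own. Each camera call takes 0.05 s, during which the arm holds its last target. There are 200 camera calls.

## Task

Take the capped tube that lies in the V rest and press it into the empty pair of spring clips on the rotator's sloping head, cap end up the slope, until both clips have snapped round it, it lies fully home in them and its foot rests against the stop at the low end, wherever that is clamped; press no harder than about 25 N. Then engage the drive by pushing the black-knobbed lever on the rotator's right side away from you, over the light click and past the stiffer one into its last notch, and leave it there. Leave the things standing round the work where they are.

Things in the scene. Friction and masses are not known exactly. Their poses are not given: they have to be found in the camera images.
- sample_tube: The tube to load: clear plastic centrifuge tube with a ribbed cap, lying in the V rest at the start, about 45 g. Body a plain cylinder 28 mm in diameter and 94 mm long, then the cap, 34 mm in diameter and 14 mm long; 108 mm in all. Origin at the centre of the flat foot, z axis along the tube from foot to cap. Best grasped round the body 47 mm from the foot, between rest supports or clips.
- tube_foot (a point): Point on the tube's axis, 8 mm from its foot.
- tube_neck (a point): Point on the tube's axis, 88 mm from its foot (6 mm short of the cap).
- rest: Grey V rest, fixed to the worktop, that the sample tube lies in: base plate 96 x 60 x 6 mm with two V supports 10 mm wide, 32 mm either side of its middle along x. Origin under its middle, x along the tube and towards its cap, z up. The tube's axis lies 34 mm above the worktop and its foot 47 mm behind the origin along x; lift it straight up.
- rotator: Bench tube rotator, fixed: white base 190 x 150 x 46 mm, a sloping aluminium head above it that faces the robot, a gearbox with the drive lever on its right (-y) side. Origin under the middle of the base, x away from the operator, y left, z up. Only the lever and clip leaves move. Highest point about 205 mm (cap of the tube already clipped in).
- head: Rotator's head: plate 150 x 140 x 6 mm sloping 35 degrees, high side away from the robot. Origin on the axis where the seated sample tube lies in the empty (left, +y) clip pair, midway between its clips; x up the slope along the tube, y left, z square out of the plate (35 degrees from vertical, leaning to the robot). Plate face 28 mm below the origin.
- clip_low (a point): Point on the seated axis in the lower clip (head x = -30 mm). Clip: 12 mm wide along the tube, a V saddle and two sprung steel leaves; their lips stand 23 mm apart when shut, 8.7 mm above the axis, with a flared mouth up to 18 mm above it; 42 mm across the leaves. A fixed balance tube lies in the other pair, parallel at head y = -84 mm.
- clip_high (a point): The same in the upper clip (head x = +30 mm); 48 mm are free between the clips for fingers. A tube pressed along head -z touches the lips with its axis 18 mm above the seated one, needs most force (11 to 17 N for both clips) in the first third of the way, then is drawn in and rests on the saddles.
- stop_slot (a point): Point on the seated axis at the middle of the stop's slot (head x = -47 mm). The low-end stop, an upright aluminium tab 30 mm wide reaching 18 mm above the axis (so a tube on the lips meets it too), is clamped firmly wherever it was last set: its face is up to 6 mm up or down the slope from here and is not measured. Feel for it with the tube's foot; 4 to 10 N do not shift it.
- lever_knob (a point): Centre of the black ball knob, 28 mm in diameter, on the end of the drive lever; 105 mm from the lever's pivot, which lies in the rotator's frame at (0, -112, 55) mm. The lever's rod is 9 mm thick, of steel. Knob about 150 to 160 mm above the worktop.
- drive_lever (a joint): Angle of the drive lever (rad), turning in the rotator's x-z plane: 0 = first notch, leaning 24 degrees towards the robot; grows as it is pushed away. Spring notches at 0 (hold), 0.31 (turn by hand) and 0.84 (drive engaged), where it stays when let go (also the end stop). Pushing at the knob takes about 4 N over the first click (crest at 0.17) and about 8 N over the second (crest at 0.60), after which it falls into the last notch.
- glass_beaker: The empty glass beaker, 55 mm wide and 70 mm tall. Bystander, loose; origin at the centre of its underside. Leave it alone.
- slides: The cardboard slide box, 69 x 100 x 33 mm. Bystander, loose; origin at the centre of its underside. Leave it alone.
- cover_tin: The flat cover-glass tin, 42 x 60 x 19 mm. Bystander, loose; origin at the centre of its underside. Leave it alone.
- case: The screw-capped objective case, 37 mm wide and 58 mm tall. Bystander, loose; origin at the centre of its underside. Leave it alone.
- dish_a: A covered culture dish, 55 mm wide and 8 mm tall, to the right of dish_b. Bystander, loose; origin at the centre of its underside. Leave it alone.
- dish_b: Another covered culture dish, 55 mm wide and 7 mm tall. Bystander, loose; origin at the centre of its underside. Leave it alone.
- spare_tube: A second loose tube like the sample tube, standing upright at the back, 108 mm tall; not the one to load. Bystander, loose; origin at the centre of its underside. Leave it alone.
There are look-alikes about, which are no part of the job. Leave any blue look-alike of the sample_tube alone.

How it is judged:
By the outcome, as a careful person would: the job done as asked, in the order asked, and still so for the second after the job is handed in, with the robot touching nothing.
It also fails if it takes over 53 s, if anything falls off the work surface, if the arm or the gripper's body presses on something with over 40 N, if the wrist force passes 120 N, or if a joint passes its speed limit or range.

## Working session

There is one attempt and no reset: what is moved stays moved. The work goes in short steps, each a Python script; the robot and the scene stay as the last script left them, time stands still between calls to the robot, and variables do not carry over. Pictures are saved under pics/ and viewed, at most 10 in all, crops included, and the job is handed in when it is done.

```bash
ls; mkdir -p pics; python3 - <<'E'
from cell import arm
import numpy as np,cv2
for n in("scene","top"):
    c=arm.camera(n);np.savez(f"{n}.npz",**c)
    cv2.imwrite(f"pics/{n}.png",c["image"][...,::-1])
    print(n,c["vertical_fov"],c["cx"],c["cy"],c["R"],c["t"])
s=arm.state();print(s)
E
```

```text
pics
scene 43.211460163713696 318.44477336148685 236.7715468302357 [[ 0.83344896 -0.55257412  0.00496635]
 [-0.41526406 -0.63222269 -0.65410262]
 [ 0.36458002  0.5430988  -0.75638952]] [-0.35126018  0.46447857  1.56897768]
top 45.10967525921395 314.95641219948766 238.87022654166586 [[-0.00424014 -0.99997248 -0.00608764]
 [-0.98527253  0.00521829 -0.1709117 ]
 [ 0.17093876  0.00527329 -0.98526754]] [0.22379087 0.57298929 1.66741056]
{'time': 0.1, 'joint_pos': array([60.50465914, 22.86979523,  2.57970555, 88.10559823, -1.07410128,
       69.14993911, -2.90415014]), 'dq': array([-0.01401133, -0.19974126,  0.00407193, -0.19538997,  0.02906589,
       -0.02187276, -0.04797044]), 'joint_efforts': array([ 4.38641844e-03, -4.76260400e+01,  1.37045346e+00, -2.54950762e+01,
        1.19316313e-02,  4.98236346e-03,  1.11830683e-06]), 'position': array([ 0.26236172, -0.5940881 ,  0.23035378]), 'ee_rot': array([-1.79898910e+02,  4.33240397e-03,  2.38299276e+01]), 'force': array([ 0.48236397,  0.7979701 , -0.52423299]), 'wrist_torque': array([ 0.02040296, -0.07851085, -0.02570717]), 'finger_force': 0.0, 'opening': 0.08558152415702677}
```

View pics/scene.png

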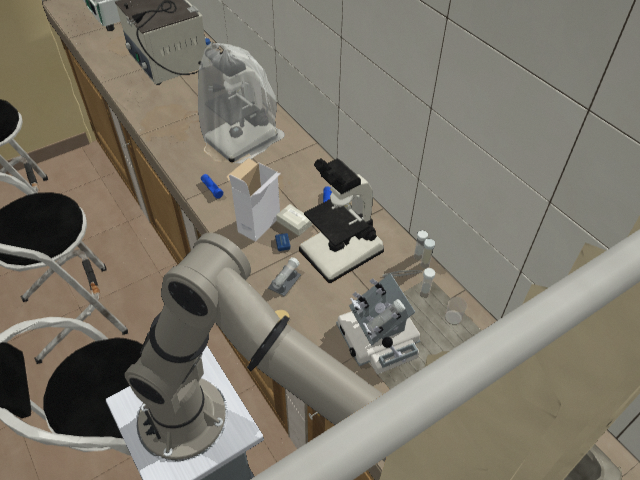

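View pics/top.png

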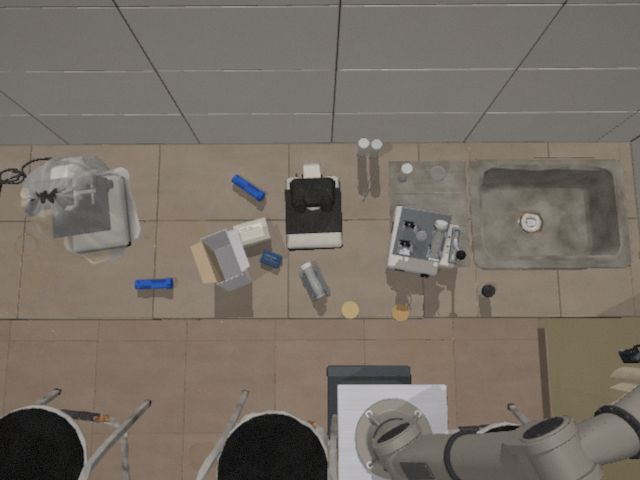

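The scene view shows the rest with the tube at about (287,275) and the rotator at about (378,320). In the top view the tube is at (313,281) with its cap end at the upper left, the rotator at (422,240), the empty clips at (407,225) and (405,245), and the knob at about (461,256). I'll enlarge the top view.

```bash
cat > h.py <<'E'
import numpy as np,cv2
def load(n): return dict(np.load(f"{n}.npz"))
def cloud(c):
    f=240/np.tan(np.radians(float(c["vertical_fov"]))/2)
    z=c["z_map"].astype(float);v,u=np.mgrid[:480,:640]
    P=np.stack([(u-c["cx"])/f*z,(v-c["cy"])/f*z,z],-1)
    if "R" in c: return (P-c["t"])@c["R"]
    return P
E
python3 - <<'E'
from h import *
c=load("top");P=cloud(c)
im=c["image"][180:330,290:490,::-1]
cv2.imwrite("pics/topz.png",cv2.resize(im,None,fx=4,fy=4,interpolation=cv2.INTER_CUBIC))
for u,v in[(313,281),(305,265),(307,267),(320,295),(422,240),(461,256),(390,270),(407,225),(405,245),(350,310),(400,312),(488,291),(406,170),(438,172),(313,240)]:
    print(u,v,P[v,u].round(3))
E
```

```text
313 281 [0.448 0.227 0.052]
305 265 [0.496 0.251 0.049]
307 267 [0.49  0.245 0.05 ]
320 295 [0.408 0.207 0.044]
422 240 [ 0.557 -0.084  0.119]
461 256 [ 0.504 -0.181  0.165]
390 270 [ 0.486 -0.006 -0.004]
407 225 [ 0.595 -0.038  0.15 ]
405 245 [ 0.544 -0.036  0.112]
350 310 [ 0.366  0.117 -0.004]
400 312 [ 0.359 -0.031  0.008]
488 291 [ 0.416 -0.282  0.056]
406 170 [ 0.767 -0.047  0.107]
438 172 [ 0.791 -0.162  0.005]
313 240 [0.574 0.227 0.033]
```

View pics/topz.png

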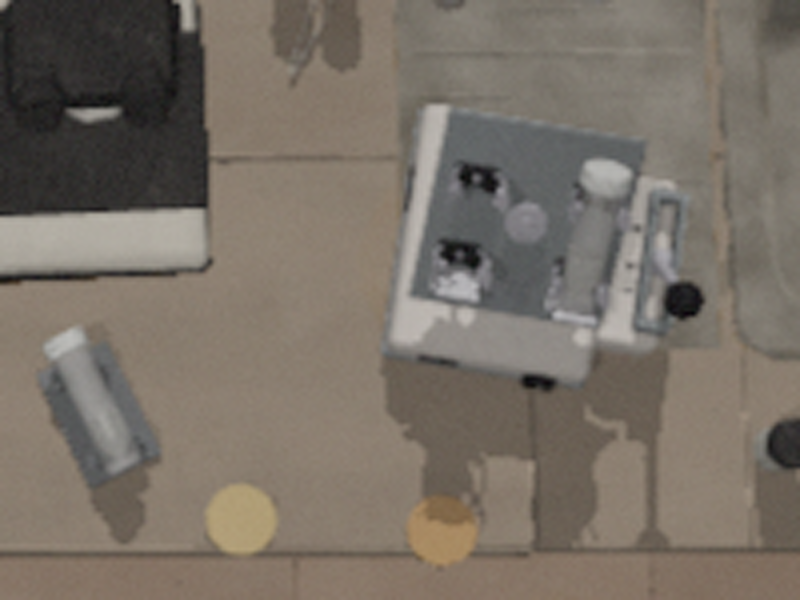

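The enlarged top view shows the tube in the rest running from its foot at (122,465) to its cap at (65,345). The empty clips are at (478,180) and (460,255), and the stop shows white at (458,285). The knob is at (683,300), and the rotator is yawed roughly -9°. Next I'll take wrist views of the rotator and the rest.

```bash
cat >> h.py <<'E'
from scipy.spatial.transform import Rotation as Rn
def snap(arm,name):
    s=arm.state();c=arm.camera("wrist");c["pos"]=s["position"];c["rpy"]=s["ee_rot"]
    np.savez(name+".npz",**c);cv2.imwrite(f"pics/{name}.png",c["image"][...,::-1]);return c
def wcloud(c):
    P=cloud(c);H=c["hand_eye"];T=P@H[:3,:3].T+H[:3,3]
    return T@Rn.from_euler("xyz",c["rpy"],degrees=True).as_matrix().T+c["pos"]
E
python3 - <<'E'
from h import *
from cell import arm
print(arm.camera("wrist")["hand_eye"].round(3))
def tryp(p,o):
    print(p,o,arm.inverse_kinematics(p,o))
tryp([.48,-.08,.42],[180,0,-9]);tryp([.48,-.08,.42],[180,0,171])
tryp([.45,.22,.3],[180,0,27]);tryp([.45,.22,.3],[180,0,-153])
arm.move_straight([.263,-.595,.40],speed=.3)
for yaw in(-9,171):
    try:
        arm.movep([.47,-.08,.42],[180,0,yaw]);break
    except arm.PlanningError as e: print(yaw,e)
c=snap(arm,"w1");print(arm.state()["joint_pos"].round(1),arm.state()["time"])
E
```

```text
[[-0.002 -0.96  -0.281  0.071]
 [ 1.    -0.001 -0.001 -0.001]
 [ 0.001 -0.281  0.96  -0.142]
 [ 0.     0.     0.     1.   ]]
[0.48, -0.08, 0.42] [180, 0, -9] [ 23.9266199    1.39772929 -19.91768844  91.21803228   0.47658778
  87.46790364 -95.0066637 ]
[0.48, -0.08, 0.42] [180, 0, 171] [ 38.02621062   1.9000387  -34.48348434  90.91206783   1.07661524
  87.52200333  84.51087654]
[0.45, 0.22, 0.3] [180, 0, 27] [  23.48181078    9.73708086  -60.6957032   101.12682587    8.81456474
   74.25096289 -102.2678261 ]
[0.45, 0.22, 0.3] [180, 0, -153] [ 27.83445167  11.18634188 -66.39659017 101.06190026  10.62225054
  74.66516618  76.00425953]
[ 26.9   0.4 -22.3  92.3   0.1  87.4 -94.5] 2.9083
```

View pics/w1.png

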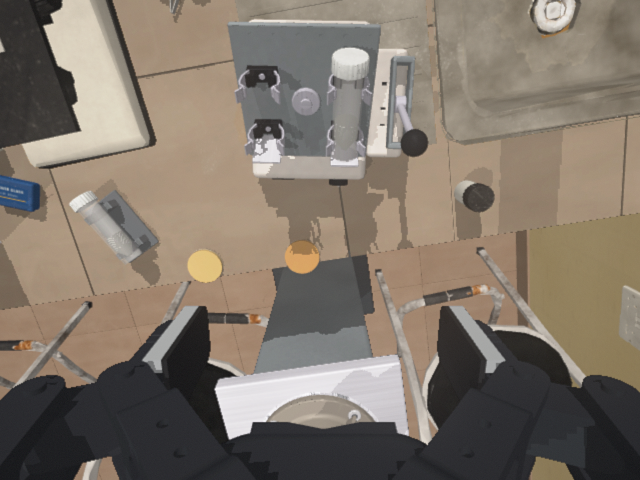

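The wrist view shows the plate corners at about (232,25), (380,25), (365,175) and (250,160). The clips are at (262,78) and (267,130), the balance tube at (348,110), the hub at (305,102) and the knob at (413,142). The rest and tube are at (110,225). I'll get coarse poses from the depth and then look closer.

```bash
python3 - <<'E'
from h import *
from cell import arm
c=load("w1");P=wcloud(c)
def pl(m):
    q=P[m&(c["z_map"]>0)];ce=np.median(q,0);
    for _ in range(5):
        u,s,v=np.linalg.svd(q-q.mean(0),full_matrices=False);n=v[2]*np.sign(v[2,2]);d=(q-q.mean(0))@n;q0=q.mean(0);q=q[abs(d)<2.5*d.std()+1e-4]
    return q0,n,d.std()
m=np.zeros((480,640),bool);m[45:62,245:320]=1;m[85:115,278:290]=1;m[125:150,290:322]=1
p0,n,s=pl(m);print("plate",p0,n,s,"slope",np.degrees(np.arccos(n[2])),"yaw",np.degrees(np.arctan2(-n[1],-n[0])))
for u,v in[(262,78),(267,130),(350,60),(348,140),(305,102),(413,142),(85,203),(130,258),(110,232)]:
    print(u,v,P[v,u].round(4),"above plate",round((P[v,u]-p0)@n,4))
# balance tube body crest: per row, the highest point above plate
w=[]
for r in range(88,150,4):
    seg=P[r,328:372];h=(seg-p0)@n;w.append(seg[h>h.max()-.004].mean(0))
w=np.array(w);u,s,v=np.linalg.svd(w-w.mean(0));a=v[0]*np.sign(v[0,0]);print("bal axis",w.mean(0),a,np.degrees(np.arctan2(a[1],a[0])))
E
```

```text
plate [ 0.58082571 -0.06518799  0.13468764] [-0.56404771  0.1005556   0.8195967 ] 0.0007173485816095439 slope 34.95555799588818 yaw -10.108210764545914
262 78 [ 0.5949 -0.0406  0.1551] above plate 0.0113
267 130 [ 0.547  -0.0307  0.1194] above plate 0.01
350 60 [ 0.5915 -0.124   0.195 ] above plate 0.0375
348 140 [ 0.5236 -0.1151  0.1524] above plate 0.0418
305 102 [ 0.5676 -0.0775  0.1383] above plate 0.0092
413 142 [ 0.5119 -0.1778  0.1652] above plate 0.0526
85 203 [0.4947 0.2398 0.0473] above plate 0.0077
130 258 [0.4099 0.2028 0.0483] above plate 0.0525
110 232 [0.4503 0.2199 0.0463] above plate 0.0299
bal axis [ 0.54536994 -0.11573935  0.19311389] [0.00331406 0.05860919 0.9982755 ] 86.76365002341842
```

```bash
cat >> h.py <<'E'
def headR(yaw=-10.): return Rn.from_euler("z",yaw,degrees=True).as_matrix()@Rn.from_euler("y",-35,degrees=True).as_matrix()
D=np.diag([1.,-1,-1])
def rpy(M): return Rn.from_matrix(M).as_euler("xyz",degrees=True)
E
python3 - <<'E'
from h import *
from cell import arm
H=headR();O=np.array([.561,-.034,.151]);o=rpy(H@D)
p=O+H@[-.0,-.035,.13]
arm.movep(p,o)
c=snap(arm,"w2");print(arm.state()["joint_pos"].round(1),arm.state()["time"])
E
```

```text
[ 29.1 -14.7 -27.3 132.2  -2.8  26.2 -97.4] 3.9583
```

View pics/w2.png

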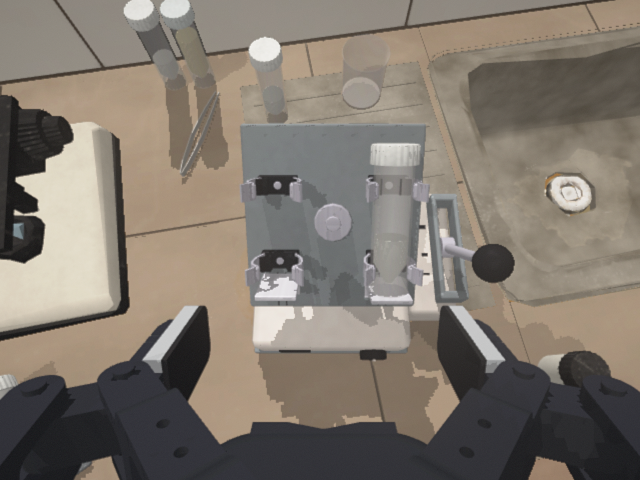

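The close view shows the clip screws at (278,185) and (280,260), the hub at (332,222), the balance tube with its cap at (395,155), and the knob at (493,263). The stop of the empty pair is the white bit at (277,287). I'll fit the head frame from these.

```bash
python3 - <<'E'
from h import *
c=load("w2");P=wcloud(c)
m=np.zeros((480,640),bool);m[135:170,255:360]=1;m[205:238,255:305]=1;m[250:295,312:358]=1
q=P[m&(c["z_map"]>0)]
for _ in range(6):
    q0=q.mean(0);n=np.linalg.svd(q-q0,full_matrices=False)[2][2];n*=np.sign(n[2]);d=(q-q0)@n;q=q[abs(d)<2*d.std()+2e-4]
print("plane",q0.round(4),n.round(4),d.std(),"slope",np.degrees(np.arccos(n[2])),"yaw",np.degrees(np.arctan2(-n[1],-n[0])))
yaw=-10.;H=headR(yaw)
O=np.array([.561,-.034,.151]);O=O+n*(.028-(O-q0)@n)
L=(P-O)@H   # head coords
def sh(u,v):print((u,v),(1e3*np.median(L[v-1:v+2,u-1:u+2].reshape(-1,3),0)).round(1))
for u,v in[(278,185),(280,260),(332,222),(250,190),(296,190),(254,272),(299,272),(277,291),(395,285)]:sh(u,v)
# plate edges along rows/cols
on=abs(L[...,2]+.028)<.003
for v in(150,170,215,225):
    u=np.where(on[v,200:470])[0]+200;print("row",v,(1e3*L[v,u.min(),:2]).round(1),(1e3*L[v,u.max(),:2]).round(1))
for u in(310,330,350):
    v=np.where(on[100:330,u])[0]+100;print("col",u,(1e3*L[v.min(),u,:2]).round(1),(1e3*L[v.max(),u,:2]).round(1))
# balance tube silhouettes: points higher than z>-5mm
for v in range(205,260,8):
    k=[u for u in range(355,430) if L[v,u,2]>.004];print("bal",v,(1e3*L[v,k[0]]).round(1),(1e3*L[v,k[-1]]).round(1),round(1e3*L[v,k,2].max(),1))
k=L[243:283,473:513].reshape(-1,3);W=P[243:283,473:513].reshape(-1,3);W=W[(W[:,2]>.135)]
from scipy.optimize import least_squares
r=least_squares(lambda x:np.linalg.norm(W-x,axis=1)-.014,W.mean(0)-[0,0,.01],loss="soft_l1",f_scale=.001).x;print("knob",r,len(W))
E
```

```text
plane [ 0.585  -0.0623  0.1369] [-0.564   0.1003  0.8196] 0.0006310182979986977 slope 34.951684751906434 yaw -10.082259215921685
(278, 185) [ 31.1  -1.  -18.2]
(280, 260) [-28.3  -0.6 -17.8]
(332, 222) [  2.2 -41.7 -19.3]
(250, 190) [32.3 14.5 12.4]
(296, 190) [ 32.6 -16.8  15.5]
(254, 272) [-26.6  14.7  13.1]
(299, 272) [-25.  -17.8  17.2]
(277, 291) [-43.   -0.6   9.1]
(395, 285) [-36.  -86.5  14.7]
row 150 [56.3 26.5] [  56.1 -111.3]
row 170 [41.2 27. ] [  40.8 -112.4]
row 215 [ 6.  26.4] [   5.8 -111. ]
row 225 [-2.6 27.2] [  -3.  -112.2]
col 310 [ 75.9 -25.1] [-73.4 -23.5]
col 330 [ 75.8 -40.1] [-73.3 -40.6]
col 350 [ 75.8 -55.1] [-73.5 -57.6]
bal 205 [ 20.1 -70.7   4.1] [ 20.5 -96.9   6.6] 15.4
bal 213 [ 14.7 -71.4   5.8] [ 14.7 -97.4   6. ] 15.5
bal 221 [  8.8 -71.    5.1] [  9.2 -96.8   7. ] 15.8
bal 229 [  2.7 -70.6   4. ] [  2.8 -97.7   4.7] 15.6
bal 237 [ -3.2 -70.8   4.3] [ -2.3 -96.6   7.6] 16.0
bal 245 [ -9.1 -70.9   4.7] [ -8.4 -97.1   7.4] 15.0
bal 253 [-15.  -71.    5.4] [-14.3 -96.7   7.5] 15.1
knob [ 0.51015855 -0.18170095  0.152013  ] 1306
```

```bash
python3 - <<'E'
from h import *
from cell import arm
P=cloud(load("top"))
for x in np.arange(.40,.70,.03):
    print(round(x,2),[round(float(P[(abs(P[...,0]-x)<.015)&(abs(P[...,1]-y)<.015)][:,2].max(initial=0)),2) for y in np.arange(.04,.46,.03)])
yaw=27
arm.move_straight(arm.state()["position"]+np.array([-.06,.03,.08]),speed=.3)
arm.movep([.452,.222,.18],[180,0,yaw])
snap(arm,"w3");print(arm.state()["time"],arm.state()["joint_pos"].round(1),arm.state()["force"])
E
```

```text
0.4 [0.01, 0.01, 0.01, 0.01, 0.01, 0.05, 0.06, 0.01, 0.01, 0.01, 0.01, 0.01, 0.01, 0.01, 0.01]
0.43 [0.01, 0.01, 0.01, 0.01, 0.01, 0.06, 0.06, 0.04, 0.01, 0.01, 0.01, 0.01, 0.01, 0.27, 0.27]
0.46 [0.01, 0.01, 0.01, 0.01, 0.01, 0.01, 0.06, 0.06, 0.02, 0.01, 0.01, 0.01, 0.25, 0.26, 0.0]
0.49 [0.01, 0.01, 0.01, 0.01, 0.01, 0.01, 0.05, 0.06, 0.04, 0.01, 0.03, 0.02, 0.23, 0.22, 0.01]
0.52 [0.01, 0.01, 0.01, 0.01, 0.01, 0.01, 0.01, 0.05, 0.01, 0.02, 0.03, 0.03, 0.23, 0.23, 0.21]
0.55 [0.01, 0.01, 0.01, 0.03, 0.04, 0.05, 0.05, 0.04, 0.05, 0.04, 0.02, 0.03, 0.01, 0.23, 0.22]
0.58 [0.02, 0.01, 0.01, 0.03, 0.18, 0.39, 0.39, 0.39, 0.4, 0.18, 0.01, 0.04, 0.04, 0.23, 0.22]
0.61 [0.01, 0.01, 0.01, 0.02, 0.35, 0.4, 0.39, 0.4, 0.4, 0.18, 0.01, 0.05, 0.04, 0.04, 0.04]
0.64 [0.01, 0.01, 0.01, 0.01, 0.35, 0.37, 0.37, 0.37, 0.36, 0.18, 0.01, 0.04, 0.04, 0.04, 0.03]
0.67 [0.01, 0.01, 0.01, 0.01, 0.35, 0.36, 0.36, 0.36, 0.36, 0.18, 0.01, 0.01, 0.01, 0.01, 0.01]
5.6333 [  13.8   16.   -52.1  110.2   14.6   60.6 -107.6] [-0.05077912  0.13009367  0.21528469]
```

View pics/w3.png

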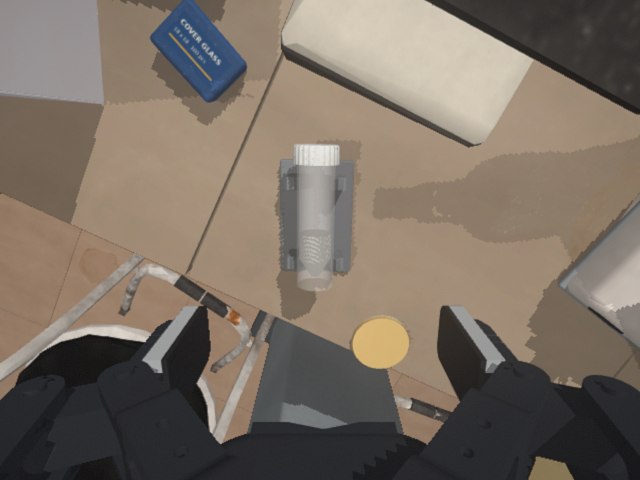

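The tube lies at image centre, with its cap top at (318,147) and its foot at (314,289). The tin at (200,50) and the dish at (380,343) are both clear of the fingers. I'll fit its pose from depth.

```bash
python3 - <<'E'
from h import *
c=load("w3");P=wcloud(c)
R=Rn.from_euler("z",27,degrees=True).as_matrix();C=np.array([.452,.222,.0]);L=(P-C)@R*1e3
for v in range(150,292,8):
    k=[u for u in range(285,350) if L[v,u,2]>33]
    if k:
        s=L[v,k];i=s[:,2].argmax();print(v,"edges y",s[0,1].round(1),s[-1,1].round(1),"x",s[i,0].round(1),"ztop",np.sort(s[:,2])[-4:].mean().round(1))
for v in(225,240):
    k=[u for u in range(270,365) if 3<L[v,u,2]<12];print("base",L[v,k[0]].round(1),L[v,k[-1]].round(1))
for u in(290,300,330,345):
    k=[v for v in range(145,300) if 3<L[v,u,2]<12];print("basex",u,L[k[0],u].round(1),L[k[-1],u].round(1))
E
```

```text
150 edges y 21.4 -11.8 x 55.7 ztop 50.8
158 edges y 21.4 -11.9 x 50.4 ztop 51.1
166 edges y 18.4 -9.0 x 44.7 ztop 48.4
174 edges y 18.5 -9.0 x 70.5 ztop 117.2
182 edges y 18.7 -9.1 x 33.6 ztop 48.1
190 edges y 18.8 -8.3 x 28.1 ztop 48.7
198 edges y 19.0 -0.6 x 70.5 ztop 117.1
206 edges y 19.1 -8.3 x 16.6 ztop 48.5
214 edges y -0.6 -8.4 x 70.5 ztop 116.8
222 edges y 19.4 -8.5 x 70.5 ztop 116.9
230 edges y 19.5 -7.7 x -0.9 ztop 49.2
238 edges y 19.7 -7.7 x -7.0 ztop 49.1
246 edges y 19.8 -7.7 x -13.0 ztop 49.3
254 edges y 19.9 -7.7 x -19.4 ztop 49.0
262 edges y 20.0 -7.8 x -25.7 ztop 48.9
270 edges y -0.6 -7.0 x 70.5 ztop 117.6
278 edges y 20.3 -7.0 x -38.3 ztop 48.9
286 edges y 19.5 -6.2 x -45.1 ztop 48.8
base [-8.3 35.3  4.9] [ -8.6 -23.7   4.6]
base [-21.4  35.7   5. ] [-22.  -23.1   3.7]
basex 290 [45.4 26.2  5.3] [-48.4  28.7   5.7]Traceback (most recent call last):
  File "<stdin>", line 11, in <module>
IndexError: list index out of range
```

```bash
cat >> h.py <<'E'
O0=np.array([.561,-.034,.151]);_n=np.array([-.564,.1003,.8196]);_q=np.array([.585,-.0623,.1369])
H=headR();O=O0+_n*(.028-(O0-_q)@_n)+H@[.0013,-.0004,.0005]
def tcp(x,y,z): return O+H@[x,y,z-.019]   # TCP for grasp point at head (x,y,z)
def where(s): return 1e3*(H.T@(s["position"]-O)+[0,0,.019])
E
python3 - <<'E'
from h import *
from cell import arm
R=Rn.from_euler("z",27,degrees=True).as_matrix();C=np.array([.452,.222,.0])
g=C+R@[-.0015,.0058,0];print(g,O)
arm.movep([g[0],g[1],.10],[180,0,25.6])
arm.move_straight([g[0],g[1],.015],speed=.1,stop_force=8)
print(arm.state()["position"],arm.state()["force"])
arm.command_gripper(.02,80)
s=arm.state();print(s["opening"],s["finger_force"],s["force"],s["time"])
arm.move_straight([g[0],g[1],.16],speed=.15)
arm.move_straight([.42,.13,.29],speed=.25)
arm.movep(tcp(.014,0,.08),rpy(H@D))
s=arm.state();print(s["opening"],s["finger_force"],s["force"],s["time"],where(s),rpy(H@D),s["ee_rot"])
snap(arm,"w4")
E
```

```text
[0.44803035 0.22648685 0.        ] [ 0.56165783 -0.0345221   0.1522119 ]
[0.4484927  0.22690952 0.01551232] [ 0.45550609 -0.59502059  0.2990732 ]
0.026617938938090863 78.51943016052246 [-0.03818828 -2.06685518  5.0893166 ] 7.625
0.026776631005466105 78.62211115658283 [-0.45299367  0.78846804 -1.01036416] 10.4333 [14.11089332  1.42216597 79.89434368] [180. -35. -10.] [-179.92128563  -34.96228581   -9.90931149]
```

View pics/w4.png

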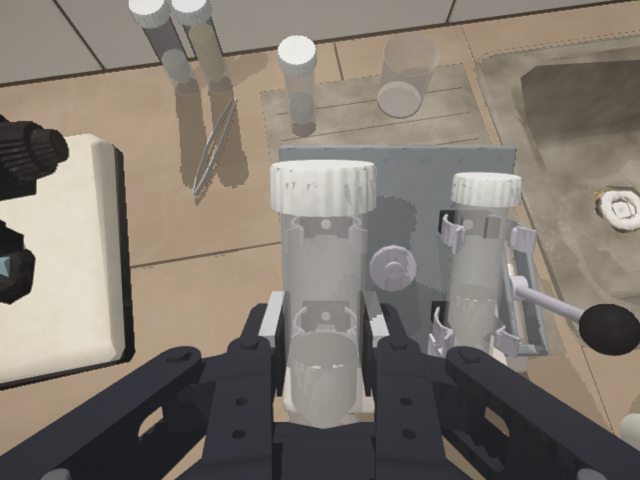

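The tube is held straight, with its cap at (324,190) up the slope. The clip screws show through it at (325,225) and (325,318), so it is laterally aligned. Next I'll feel for the stop.

```bash
python3 - <<'E'
from h import *
from cell import arm
def show(t):
    s=arm.state();print(t,where(s).round(2),"F head",(H.T@s["force"]).round(2),"t",round(s["time"],2),round(s["opening"],4))
arm.sleep(.2);show("hover")
arm.move_straight(tcp(.014,0,.023),speed=.08,stop_force=6);arm.sleep(.2);show("down")
print(arm.move_straight(tcp(-.012,0,.023),speed=.012,stop_force=4));show("stop")
E
```

```text
hover [14.84  1.39 80.23] F head [ 0.2  -1.25  0.46] t 10.68 0.0267
down [14.14 -0.   23.27] F head [ 0.06 -0.25 -0.54] t 11.92 0.0267
True
stop [ 4.28  0.06 23.06] F head [ 2.19  0.88 -0.14] t 12.99 0.0267
```

```bash
python3 - <<'E'
from h import *
from cell import arm
def show(t):
    s=arm.state();print(t,where(s).round(2),"F head",(H.T@s["force"]).round(2),"t",round(s["time"],2),round(s["opening"],4))
arm.sleep(.2);show("rest")
print(arm.move_straight(tcp(.010,0,.023),speed=.03));arm.sleep(.1);show("back")
print(arm.move_straight(tcp(-.012,0,.023),speed=.012,stop_force=5));show("stop");arm.sleep(.2);show("s")
E
```

```text
rest [4.270e+00 2.000e-02 2.299e+01] F head [ 3.34  0.44 -0.22] t 13.19 0.0272
False
back [ 9.36 -0.18 22.88] F head [-0.06 -0.09 -1.11] t 13.67 0.0267
True
stop [4.260e+00 1.000e-02 2.315e+01] F head [2.36 0.04 0.27] t 14.53 0.027
s [ 4.26  0.03 23.08] F head [2.91 0.92 0.08] t 14.72 0.0268
```

The stop is repeatable at x = +4.3 mm. I'll back off slightly and press in.

```bash
python3 - <<'E'
from h import *
from cell import arm
def show(t):
    s=arm.state();print(t,where(s).round(2),"F head",(H.T@s["force"]).round(2),"t",round(s["time"],2),round(s["opening"],4))
x=.0050
arm.move_straight(tcp(x,0,.023),speed=.02);show("pre")
for z in(.015,.011,.007,.003,-.0005):
    r=arm.move_straight(tcp(x,0,z),speed=.02,stop_force=21);show((z,r))
    if r: break
E
```

```text
pre [ 4.3  -0.16 22.87] F head [ 0.63  0.32 -0.35] t 14.97 0.0264
(0.015, False) [ 4.7   0.23 14.78] F head [ 0.39  1.07 -0.71] t 15.53 0.0264
(0.011, False) [ 4.97  0.18 11.05] F head [-1.11  0.94  4.89] t 15.88 0.0267
(0.007, False) [4.64 0.07 6.89] F head [-1.74  0.66 -0.61] t 16.23 0.0269
(0.003, False) [ 4.54 -0.04  2.77] F head [-0.95  1.25 -8.62] t 16.57 0.0265
(-0.0005, True) [4.77 0.3  0.01] F head [ 2.13  1.24 -2.42] t 16.8 0.0268
```

```bash
python3 - <<'E'
from h import *
from cell import arm
def show(t):
    s=arm.state();print(t,where(s).round(2),"F head",(H.T@s["force"]).round(2),"t",round(s["time"],2),round(s["opening"],4))
arm.sleep(.2);show("rest")
print(arm.move_straight(tcp(.0048,0,-.003),speed=.008,stop_force=14));show("seat");arm.sleep(.1);show("seat")
w=where(arm.state())/1e3
print(arm.move_straight(tcp(w[0]-.008,w[1],w[2]),speed=.008,stop_force=8));show("foot");arm.sleep(.2);show("foot")
snap(arm,"w5")
E
```

```text
rest [ 4.76  0.31 -0.03] F head [2.96 0.63 2.76] t 17.0 0.0263
True
seat [ 4.76  0.31 -0.08] F head [ 0.57 -0.51  5.61] t 17.21 0.0271
seat [ 4.78  0.34 -0.07] F head [ 0.23 -0.3   6.05] t 17.31 0.0264
True
foot [ 4.77  0.32 -0.03] F head [ 0.62 -0.09  0.82] t 17.82 0.0266
foot [ 4.81  0.34 -0.05] F head [ 0.74 -0.49  1.76] t 18.02 0.0264
```

View pics/w5.png

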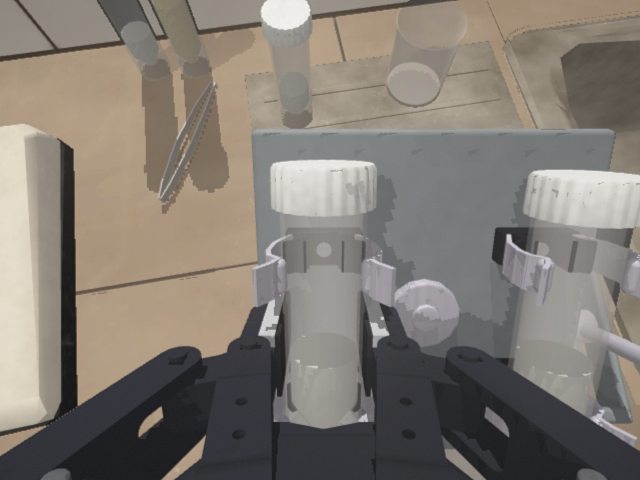

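The upper clip has closed round the tube, with its leaves at (270,275) and (378,275), and the tube is down at z≈0. The foot may still be about 0.5 mm off the stop, held by clip friction, so I'll push down the slope a little more firmly.

```bash
python3 - <<'E'
from h import *
from cell import arm
def show(t):
    s=arm.state();print(t,where(s).round(2),"F head",(H.T@s["force"]).round(2),"t",round(s["time"],2),round(s["opening"],4))
w=where(arm.state())/1e3
for f in(11,14):
    print(arm.move_straight(tcp(w[0]-.008,w[1],w[2]),speed=.008,stop_force=f));show(f)
    if where(arm.state())[0]<4.5: break
E
```

```text
True
11 [4.45 0.41 0.14] F head [ 1.68  0.01 -0.17] t 18.72 0.0266
```

```bash
python3 - <<'E'
from h import *
from cell import arm
def show(t):
    s=arm.state();print(t,where(s).round(2),"F head",(H.T@s["force"]).round(2),"t",round(s["time"],2),round(s["opening"],4))
w=where(arm.state())/1e3
for f in(12,13):
    print(arm.move_straight(tcp(w[0]-.008,.0003,.000),speed=.008,stop_force=f));show(f)
E
```

```text
True
12 [4.54 0.4  0.22] F head [ 1.69  0.22 -0.46] t 19.29 0.0265Traceback (most recent call last):
  File "<stdin>", line 7, in <module>
cell.PlanningError: the arm cannot follow that straight line within its joint ranges
```

```bash
python3 - <<'E'
from h import *
from cell import arm
def show(t):
    s=arm.state();print(t,where(s).round(2),"F head",(H.T@s["force"]).round(2),"t",round(s["time"],2),round(s["opening"],4))
print(arm.state()["joint_pos"].round(1))
w=where(arm.state())/1e3
print(arm.move_straight(tcp(w[0],w[1],w[2]-.005),speed=.008,stop_force=15));show("press")
w=where(arm.state())/1e3
print(arm.move_straight(tcp(w[0]-.006,w[1],w[2]),speed=.008,stop_force=12));show("foot")
arm.command_gripper(.042);show("open")
w=where(arm.state())/1e3
print(arm.move_straight(tcp(w[0],w[1],.07),speed=.08,stop_force=10));show("up")
snap(arm,"w6")
E
```

```text
[  24.5    9.   -32.5  131.1   67.    15.4 -168. ]
True
press [ 4.5   0.38 -0.06] F head [ 0.49 -0.95  5.11] t 19.57 0.0264Traceback (most recent call last):
  File "<stdin>", line 9, in <module>
cell.PlanningError: the arm cannot follow that straight line within its joint ranges
```

```bash
python3 - <<'E'
from h import *
from cell import arm
def show(t):
    s=arm.state();print(t,where(s).round(2),"F head",(H.T@s["force"]).round(2),"t",round(s["time"],2),round(s["opening"],4))
arm.command_gripper(.042);show("open")
w=where(arm.state())/1e3
for x,z in((w[0],.07),(w[0]+.003,.07),(w[0]+.003,.04)):
    try: print(arm.move_straight(tcp(x,w[1],z),speed=.08,stop_force=10));break
    except arm.PlanningError as e: print(e)
show("up");print(arm.state()["joint_pos"].round(1))
arm.movep(tcp(-.01,-.02,.14),rpy(H@D))
print(arm.state()["joint_pos"].round(1),arm.state()["time"])
c=snap(arm,"w6");c=c["image"]
E
```

```text
open [ 4.05  0.26 -0.36] F head [ 0.6   0.14 -0.22] t 19.87 0.0418
False
up [ 3.82  0.22 69.83] F head [-0.24 -1.53 -0.69] t 20.89 0.042
[  29.9   -2.2  -36.6  132.3   30.2   17.1 -133.5]
[ 33.9 -14.6 -34.  133.4  -3.2  24.4 -99.2] 21.5167
```

```bash
python3 - <<'E'
from h import *
c=load("w6");im=c["image"][120:360,200:440,::-1];cv2.imwrite("pics/w6z.png",cv2.resize(im,(600,600),interpolation=cv2.INTER_CUBIC))
E
```

```text
(no output)
```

View pics/w6z.png

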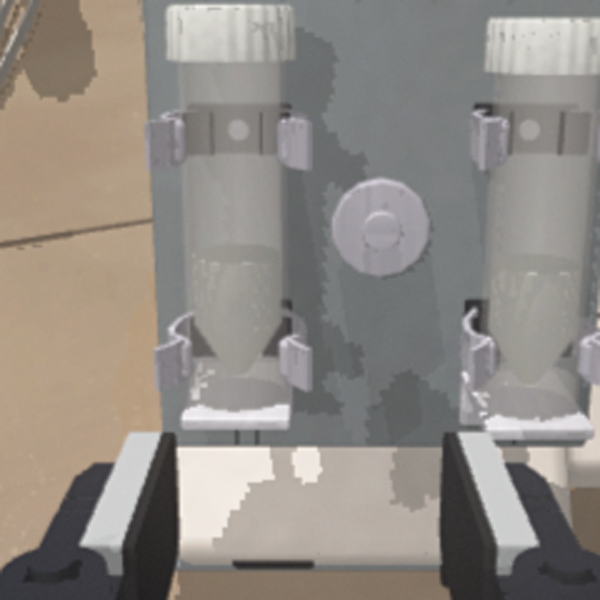

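The zoomed view shows both clips closed round the tube (leaves at (165,140)/(295,140) and (170,365)/(295,365)). Its foot is at the stop tab at (237,412). To be sure of foot contact, I'll nudge the cap end down the slope with closed fingers.

```bash
python3 - <<'E'
from h import *
from cell import arm
def show(t):
    s=arm.state();print(t,(where(s)-[0,0,19]).round(2),"F head",(H.T@s["force"]).round(2),"t",round(s["time"],2))
T=lambda x,y,z:tcp(x,y,z+.019)   # TCP itself in head coordinates
arm.command_gripper(0.0)
arm.movep(T(.092,0,.06),rpy(H@D));show("above")
print(arm.move_straight(T(.092,0,-.010),speed=.1,stop_force=8));arm.sleep(.1);show("down");print(arm.state()["joint_pos"].round(1))
print(arm.move_straight(T(.066,0,-.010),speed=.012,stop_force=5));show("touch")
x=where(arm.state())[0]/1e3
print(arm.move_straight(T(x-.006,0,-.010),speed=.008,stop_force=13));show("push")
E
```

```text
above [91.47 -0.3  59.42] F head [-0.83 -0.02  1.24] t 22.59
False
down [ 9.237e+01  5.000e-02 -9.250e+00] F head [ 0.3  -0.01 -0.57] t 23.54
[  36.6   11.8  -44.4  119.4   45.2   23.7 -142.1]
True
touch [ 7.629e+01  5.000e-02 -9.850e+00] F head [2.21 0.61 0.66] t 24.93
False
push [76.23  0.3  -9.23] F head [11.39 -0.39 -4.91] t 25.73
```

The push held about 11 N with no motion, so the foot is firmly on the stop. Now the lever.

```bash
python3 - <<'E'
from h import *
from cell import arm
def show(t):
    s=arm.state();print(t,s["position"].round(4),"F",s["force"].round(2),"t",round(s["time"],2))
T=lambda x,y,z:tcp(x,y,z+.019)
x=where(arm.state())[0]/1e3
arm.move_straight(T(x+.012,0,-.010),speed=.1);arm.move_straight(T(x+.012,0,.09),speed=.2)
d=np.array([np.cos(np.radians(-10)),np.sin(np.radians(-10)),0]);k=np.array([.5102,-.1817,.137])
o=[180,0,-10];a=k-.042*d
arm.movep([.44,-.10,.33],o);arm.movep(a+[0,0,.1],o);show("above")
arm.move_straight(a,speed=.15,stop_force=8);show("low")
for e in(-.025,.008,.035,.064):
    r=arm.move_straight(k+e*d,speed=.06,stop_force=25);show((e,r));
    if r:break
E
```

```text
above [ 0.4689 -0.1728  0.237 ] F [-0.61  0.   -0.59] t 28.13
low [ 0.4699 -0.1743  0.1383] F [-0.09  0.64  0.06] t 28.95
(-0.025, False) [ 0.4861 -0.1773  0.1371] F [-0.44 -0.46 -0.18] t 29.38
(0.008, False) [ 0.5182 -0.183   0.1368] F [-0.26  0.25  0.92] t 30.08
(0.035, False) [ 0.544  -0.1878  0.1369] F [-4.04  0.35  3.75] t 30.68
(0.064, False) [ 0.5717 -0.1925  0.1367] F [-6.92  1.24  4.92] t 31.32
```

```bash
python3 - <<'E'
from h import *
from cell import arm
d=np.array([np.cos(np.radians(-10)),np.sin(np.radians(-10)),0]);k=np.array([.5102,-.1817,.137]);o=[180,0,-10]
print(arm.move_straight(k+.068*d,speed=.03,stop_force=12),arm.state()["force"],arm.state()["position"])
arm.move_straight(k-.03*d,speed=.2);arm.move_straight(k-.03*d+[0,0,.18],speed=.25)
arm.movep(k-.09*d+[0,.08,.25],o)
c=snap(arm,"w7");P=wcloud(c)
m=(c["image"].max(-1)<60)&(P[...,2]>.13)&(P[...,2]<.19)&(abs(P[...,1]+.19)<.03)&(P[...,0]>.45)&(P[...,0]<.66)
W=P[m]
from scipy.optimize import least_squares
r=least_squares(lambda x:np.linalg.norm(W-x,axis=1)-.014,W.mean(0)-[0,0,.01],loss="soft_l1",f_scale=.001).x
print("knob",r,len(W),"moved",(r-[.5102,-.1817,.152])@d,arm.state()["time"])
cv2.imwrite("pics/w7z.png",c["image"][0:300,150:550,::-1])
E
```

```text
True [-2.29225621 -0.06386658  2.03513767] [ 0.57110751 -0.1924304   0.13587501]<stdin>:11: RuntimeWarning: Mean of empty slice.
  ret = um.true_divide(
Traceback (most recent call last):
ValueError: Initial guess is outside of provided bounds
```

View pics/w7.png

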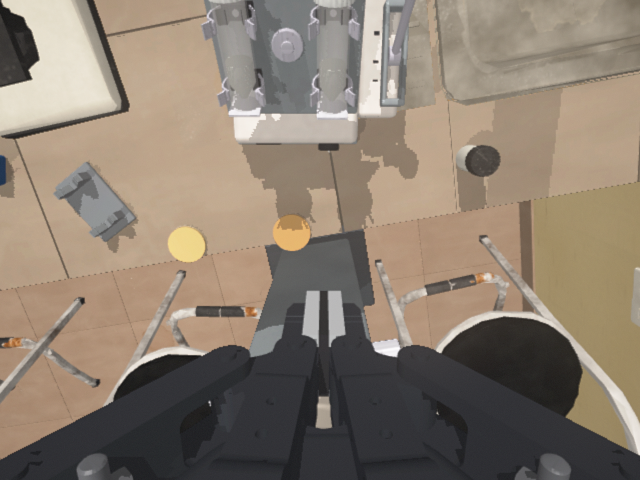

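```bash
python3 - <<'E'
from h import *
from cell import arm
c=load("w7");P=wcloud(c);a=np.radians(-10);d=np.array([np.cos(a),np.sin(a),0]);l=np.array([-d[1],d[0],0])
Q=P-[.5102,-.1817,0];m=(abs(Q@l)<.016)&(P[...,2]>.11)&(P[...,2]<.2)&(c["z_map"]>0)&(abs(Q@d)<.13)
W=P[m];print(len(W))
if len(W): print("along",np.percentile(Q[m]@d,[0,10,50,90,100]).round(3),"z",np.percentile(W[:,2],[0,50,100]).round(3));v,u=np.where(m);print(u.min(),u.max(),v.min(),v.max(),c["image"][m].mean(0))
print(arm.state()["position"],arm.state()["time"])
E
```

```text
233
along [0.061 0.064 0.069 0.074 0.076] z [0.11  0.124 0.139]
401 415 0 25 [135.472103   131.27467811 134.77682403]
[ 0.42099147 -0.08690356  0.38563482] 33.625
```

The last view shows the lever rod leaning away at (403,30), with the knob out of frame. Both tubes are seated and the rest is empty. I'll confirm the knob from the top camera and hand in.

```bash
python3 - <<'E'
from h import *
from cell import arm
c=arm.camera("top");P=cloud(c)
m=(P[...,2]>.14)&(P[...,2]<.18)&(P[...,1]<-.15)&(P[...,1]>-.23)&(P[...,0]>.46)&(P[...,0]<.66)
dark=m&(c["image"].max(-1)<70);print(P[dark].mean(0),dark.sum(),"expected ~[.594,-.197,.16]")
s=arm.state();print(s["time"],s["force"])
ok=dark.sum()>5 and abs(P[dark].mean(0)[0]-.594)<.012
if ok: print(arm.sign_off())
E
```

```text
[ 0.59225863 -0.19611939  0.16188349] 65 expected ~[.594,-.197,.16]
33.675 [-0.81022153 -1.14580893 -0.61581675]
the job is handed in; nothing more can be done
None
```

I handed the job in at 33.7 s: the tube is fully home in both clips with its foot pressed against the stop (about 4.3 mm up the slope). The top camera shows the lever knob within 2 mm of where its last notch should put it.

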